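# Feel the stand's foot plate onto its studs and lock it

## Robot

A 6-joint arm with a two-finger parallel gripper is mounted at the origin on the work surface. World frame = base frame: x ahead of the robot, y to its left, z up, the work surface at z = 0. Lengths are in mm, angles in rad, forces in N, time in s.
With the tool pointing down it reaches from about 275 to 825 mm from the base axis. Payload 5.2 kg.
Tool frame: the origin (TCP) lies at the very end of the fingers, on their centre line; the grasp point (between the pads) lies 19 mm behind it; z points along the fingers, y is the direction in which the jaws open and shut (so a half turn about z gives the same grasp; the last joint's range is limited). The gripper opens to 93 mm and grips with 3 to 60 N. Pads are 15 mm wide; open, the fingers measure 128 mm over their backs; the gripper's body (75 mm by 188 mm) begins 65 mm behind the grasp point.
Start: joints at [-1.455, 0.259, 1.535, -0, 1.348, -0.203], TCP at [172.406, -522.285, 218.653] pointing down, gripper open.
Joint ranges: [-3.14, 3.14], [-0.91, 2.08], [0.19, 2.58], [-1.22, 4.36], [0.22, 2.71], [-3.12, 3.12]. Speed limits (rad/s): [2.57, 2.57, 3.14, 3.14, 3.14, 3.14].

## Interface

Orientations are given as [roll, pitch, yaw] about the fixed x, y, z axes, in that order (R = Rz(yaw) Ry(pitch) Rx(roll)).
In Python, from bench import robot gives the robot as it stands. The module is installed in compiled form; this text tells all that it offers. Calls block until the motion is done:
- robot.move_ptp(position, orientation): joint-space move of the TCP to a pose.
- robot.move_linear(position, ori=None, speed=150, f_stop=None): straight line of the TCP; ori=None keeps the orientation; speed is the mean speed in mm/s. With f_stop (N) it stops when the force on the tool has changed by that much, and returns True; else False.
- robot.move_j(angles): joint-space move.
- robot.move_gripper(opening): opening from 0.0 (shut) to 1.0 (fully open); the grip force is fixed at half the most; returns when the fingers have stopped.
- robot.sleep(seconds).
- robot.inverse_kinematics(position, orientation): joint angles nearest the present ones, or None.
- robot.get_image(name): name is "scene" or "top" or "wrist"; returns a dict with "img" (480x640x3 uint8, blue, green, red), "fovy" (degrees; the focal length in pixels is half the picture's height over the tangent of half this angle, whatever the lens; pixels are square), "cx", "cy" (the principal point, pixels), "eye" and "orientation" of the camera in the world. Camera axes: x right, y down, z forward; pixel columns grow to the right and rows downward; lengths in mm; the calibration is good to about 2 mm. A picture is of the moment at which its call begins. There is no depth.
A pose or a line that the arm cannot do raises robot.MotionError and nothing moves.
- robot.hand_in(): hands the job in, once; it reports no verdict.
Readings, each from a call of its own:
- robot.current_t(): time.
- robot.current_qpos(): joint angles.
- robot.current_joint_vel(): joint speeds.
- robot.current_joint_efforts(): joint torques, N m.
- robot.current_tcp_pos(): TCP position.
- robot.current_eef_rot(): TCP orientation.
- robot.current_contact_force(): force on the tool from outside, world axes, zero at the start.
- robot.current_ft_torque(): the same for the moment, N m.
- robot.current_gripper_width(): opening from 0.0 (shut) to 1.0 (fully open).
Only numpy, scipy, OpenCV 4.12 (cv2) and the standard library are available. Lean on these libraries where they do the work, as an engineer would, in place of code of your own. Each camera call takes 0.05 s, during which the arm holds its last target. There are 200 camera calls.

## Task

Pick up the aluminium foot plate by its orange lug and lay it on the blue bench fixture, sliding it gently along the slot until both holes drop over the two studs and it lies flush on the block. Then let go and swing the red catch fully round over the plate to lock it. Do not lean hard on the studs, and leave everything else on the bench where it is.

Things in the scene. Friction and masses are not known exactly. Their poses are not given: they have to be found in the camera images.
- fixture: Blue painted steel block fixed to the bench, 150 mm (its x) x 260 (its y) x 25 high; origin at the centre of its underside, z up; yaw within 0.3 rad; on either side of the bench. A black slot runs along its y on the top, at x = 0; a brass bar with two studs is clamped in it. A red catch stands on its robot-side edge.
- slot_mid (a point): Middle of the slot on the block's top. Two upright steel studs 100 mm apart along y, 10 mm thick, stand 12 mm over the top, bevelled over the last 1.5 mm to 7.6 mm across. The point midway between them lies on the slot's line (x = 0), anywhere from 5 to 33 mm from this point towards the +y end: NOT measured, it must be felt (or seen). The studs do not yield to the forces of this job.
- plate: Loose aluminium foot plate, 80 mm (x) x 150 (y) x 6 thick, 0.2 to 0.42 kg; origin at the centre of its underside, z up; starts flat on the bench, yaw within 0.4 rad; same either way round. Through slots at x = 0, y = +-50 mm, 15 mm along x, 12 along y (play on the studs 2.5 mm in x, 1 in y, either way). Underside 37 mm above the bench when riding on the stud tops, 25 when fully home, flush on the block.
- lug_top (a point): Centre of the top of the orange lug that stands on the plate's middle, 51 mm above the plate's underside. The lug is 50 mm long along the plate's x and 12 mm thick along its y; dark trim 3 mm high, 60 x 24 mm, at its foot.
- catch (a joint): Angle (rad) of the red swing catch about a vertical pivot: 0 = open, arm along the fixture's +y, beside the plate's place (starts 0 to 0.2); grows clockwise seen from above; at 1.57 the arm points along the fixture's +x, over the plate: locked; stop at 1.6. Its underside passes 2 mm above a plate that is fully home and strikes one that is not. Stays where left; about 2 N at the pin moves it.
- catch_pivot (a point): Fixed point on the axis of the catch, at the arm's underside: 58 mm to the fixture's -x, 62 mm to its +y, 33 mm above the bench. The arm is 43 mm long, 14 wide, 6 thick.
- catch_pin (a point): Top of the black upright pin on the catch arm, 35 mm from the pivot axis; the pin is 12 mm across and 34 mm tall (its foot 39 mm above the bench, its top 73); moves with the arm. Push it sideways or pinch it.
- spray: Bystander: white spray-wax bottle, yellow label, red cap, 68 mm across, 170 tall; origin at the centre of its underside.
- jar: Bystander: white polish jar, blue label, black lid, 72 mm across, 70 tall; origin at the centre of its underside.
- can: Bystander: steel can with green label, 66 mm across, 120 tall; origin at the centre of its underside.
- wrench: Bystander: steel wrench lying flat, 160 mm long; origin at its underside, about the middle; lies along its x.
- screwdriver: Bystander: red-handled screwdriver lying flat, 190 mm long; origin at its underside, about the middle; lies along its x.
- collar: Bystander: brass collar lying flat, 44 mm across, 16 tall; origin at the centre of its underside.
- tape: Bystander: roll of yellow tape lying flat, 90 mm across, 24 tall; origin at the centre of its underside.
Things that resemble listed ones, but are neither listed nor needed, are in the scene too. What is shaped like the plate but pink, purple or turquoise is not meant.

How it is judged:
By the outcome, as a careful person would: the job done as asked, in the order asked, and still so for the second after the job is handed in, with the robot touching nothing.
It also fails if it takes over 72 s, if anything falls off the work surface, if the arm or the gripper's body presses on something with over 40 N, if the wrist force passes 120 N, or if a joint passes its speed limit or range.

## Working session

There is one attempt and no reset: what is moved stays moved. The work goes in short steps, each a Python script; the robot and the scene stay as the last script left them, time stands still between calls to the robot, and variables do not carry over. Pictures are saved under pics/ and viewed, about 8 in all and at most 12, crops included, and the job is handed in when it is done.

```bash
mkdir -p pics; cat > h.py <<'E'
import numpy as np, cv2
from scipy.spatial.transform import Rotation as R
from bench import robot
def cam(n, save=None):
    c=robot.get_image(n)
    if save: cv2.imwrite('pics/'+save,c['img'])
    return c
def Rm(c):
    o=np.array(c['orientation'],float)
    return o if o.shape==(3,3) else R.from_euler('xyz',o).as_matrix()
def ray(c,u,v,z):
    f=240/np.tan(np.radians(c['fovy'])/2)
    d=Rm(c)@np.array([(u-c['cx'])/f,(v-c['cy'])/f,1.])
    e=np.array(c['eye'],float); return e+d*(z-e[2])/d[2]
def proj(c,p):
    f=240/np.tan(np.radians(c['fovy'])/2)
    q=Rm(c).T@(np.array(p,float)-np.array(c['eye'],float)); return np.array([c['cx']+f*q[0]/q[2],c['cy']+f*q[1]/q[2]])
E
python3 - <<'E'
from h import *
a=cam('top','top0.png'); b=cam('scene','scene0.png')
for c in(a,b): print({k:c[k] for k in c if k!='img'})
print(robot.current_t(),robot.current_eef_rot(),robot.current_contact_force())
E
```

```text
{'fovy': 44.872680671124535, 'cx': 321.65376993408074, 'cy': 245.9905378321904, 'eye': array([ 365.79128027,    9.77289795, 1446.27993928]), 'orientation': array([-3.05733062, -0.00409284, -1.59520396])}
{'fovy': 50.67390679909406, 'cx': 328.7577962876617, 'cy': 239.4241650742926, 'eye': array([1236.71892587, -364.2380116 ,  918.90147917]), 'orientation': array([-2.3709699 ,  0.02002751,  1.07639253])}
0.1 [-3.13994215e+00 -3.30313486e-04  3.18834471e-01] [ 1.06674896  0.03439047 -0.31182054]
```

View pics/top0.png

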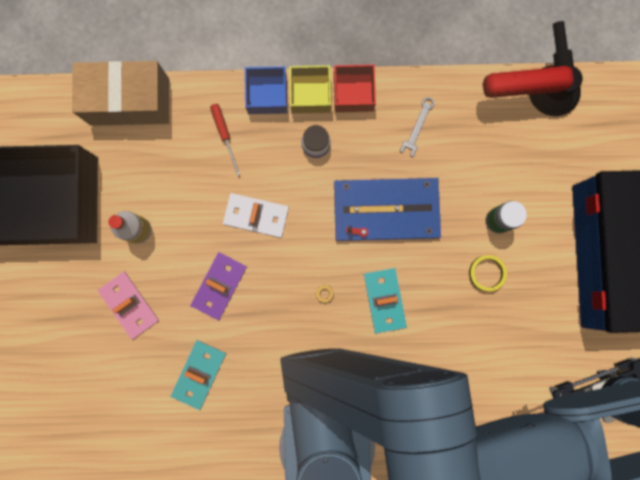

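View pics/scene0.png

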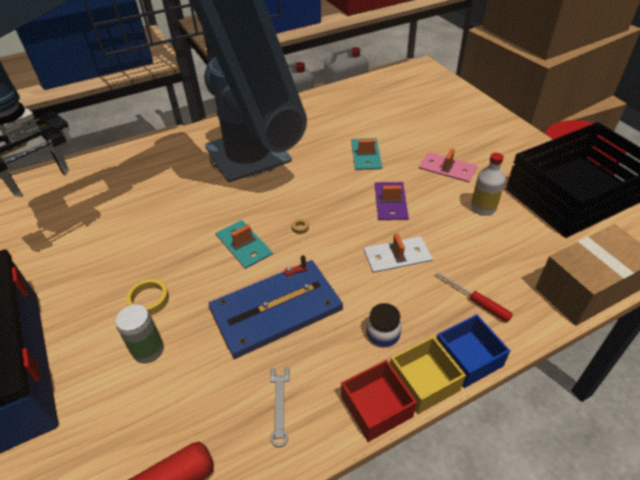

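Could be mistaken for the plate: pink (128,305), purple (218,286), turquoise (385,300) and (198,375) in the top view. The bare aluminium one at (256,215), seen at (398,253) in the scene view, is the one described. The fixture is at (387,210), with its catch at (357,231). Next I'll measure both.

```bash
python3 - <<'E'
from h import *
c=cam('top'); im=c['img']; hsv=cv2.cvtColor(im,cv2.COLOR_BGR2HSV)
def big(m,box):
    k=np.zeros_like(m);x0,y0,x1,y1=box;k[y0:y1,x0:x1]=m[y0:y1,x0:x1]
    k=cv2.morphologyEx(k,cv2.MORPH_CLOSE,np.ones((3,3)))
    cs,_=cv2.findContours(k,cv2.RETR_EXTERNAL,cv2.CHAIN_APPROX_NONE)
    return max(cs,key=cv2.contourArea)
def rect(ct,z):
    w=np.array([ray(c,u,v,z)[:2] for u,v in ct[:,0]],np.float32)
    r=cv2.minAreaRect(w); b=cv2.boxPoints(r)
    e=[b[1]-b[0],b[2]-b[1]]; l=max(e,key=np.linalg.norm)
    yaw=np.arctan2(l[1],l[0])-np.pi/2; yaw=(yaw+np.pi/2)%np.pi-np.pi/2
    return np.round(r[0],1),np.round(r[1],1),round(yaw,4)
pl=big(cv2.inRange(hsv,(0,0,140),(180,60,255)),(215,185,300,245))
fx=big(cv2.inRange(hsv,(105,90,40),(130,255,255)),(325,170,450,250))
lg=big(cv2.inRange(hsv,(3,130,60),(15,255,255)),(215,185,300,245))
print('plate',rect(pl,6)); print('fix',rect(fx,25)); print('lug',rect(lg,51))
crop=im[165:260,205:460]; cv2.imwrite('pics/c1.png',cv2.resize(crop,None,fx=3,fy=3,interpolation=cv2.INTER_CUBIC))
E
```

```text
plate (array([569.2, 164.2]), array([151.6,  82.2]), np.float32(-0.2533))
fix (array([ 573.6, -162.4]), array([145.4, 253.4]), np.float32(0.0031))
lug (array([566.5, 162.5]), array([11.8, 46.7]), np.float32(1.3131))
```

View pics/c1.png

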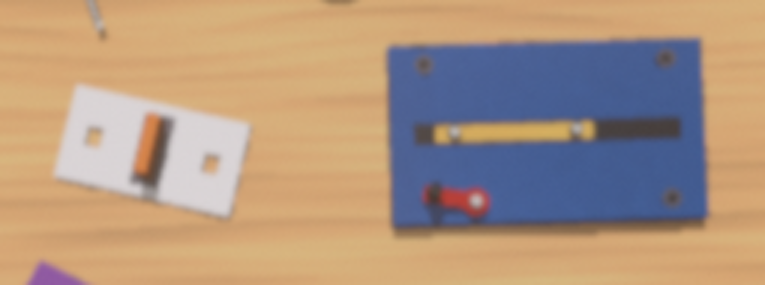

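```bash
python3 - <<'E'
from h import *
robot.move_ptp([540,-150,260],[np.pi,0,0]); a=cam('wrist','w1.png')
print({k:a[k] for k in a if k!='img'})
robot.move_ptp([560,163,200],[np.pi,0,-.2533]); b=cam('wrist','w2.png')
print({k:b[k] for k in b if k!='img'},robot.current_t())
cv2.imwrite('pics/w12.png',cv2.resize(np.hstack([a['img'],b['img']]),(800,300),interpolation=cv2.INTER_AREA))
np.save('w.npy',np.array([a,b],dtype=object),allow_pickle=True)
E
```

```text
{'fovy': 71.5663856749843, 'cx': 317.6784286172101, 'cy': 235.98754230517065, 'eye': array([ 620.79684491, -150.37631747,  427.37331541]), 'orientation': array([ 2.84912116e+00, -1.28540497e-03, -1.57107227e+00])}
{'fovy': 71.5663856749843, 'cx': 317.6784286172101, 'cy': 235.98754230517065, 'eye': array([638.80811234, 142.24841147, 367.81966684]), 'orientation': array([ 2.85033580e+00, -1.11726320e-03, -1.82410675e+00])} 3.3667
```

View pics/w12.png

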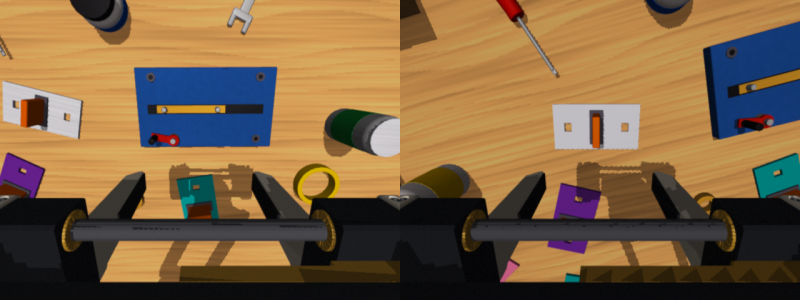

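w1 (left) shows the fixture at about (205,107), with the bar and two studs at (163,109) and (217,109). w2 shows the plate squarely at (597,127). I'll measure from these.

```bash
python3 - <<'E'
from h import *
a,b=np.load('w.npy',allow_pickle=True)
def H(c): return cv2.cvtColor(c['img'],cv2.COLOR_BGR2HSV)
def big(m,box):
    k=np.zeros_like(m);x0,y0,x1,y1=box;k[y0:y1,x0:x1]=m[y0:y1,x0:x1]
    k=cv2.morphologyEx(k,cv2.MORPH_CLOSE,np.ones((3,3)))
    cs,_=cv2.findContours(k,cv2.RETR_EXTERNAL,cv2.CHAIN_APPROX_NONE)
    return sorted(cs,key=cv2.contourArea)[::-1]
def rect(c,ct,z):
    w=np.array([ray(c,u,v,z)[:2] for u,v in ct[:,0]],np.float32)
    r=cv2.minAreaRect(w); q=cv2.boxPoints(r); l=max([q[1]-q[0],q[2]-q[1]],key=np.linalg.norm)
    yaw=np.arctan2(l[1],l[0])-np.pi/2
    return np.round(r[0],1),np.round(r[1],1),round((yaw+np.pi/2)%np.pi-np.pi/2,4)
h=H(a)
print('fix',rect(a,big(cv2.inRange(h,(105,90,40),(130,255,255)),(205,100,450,240))[0],25))
bar=big(cv2.inRange(h,(12,90,90),(35,255,255)),(230,160,430,190))[0]; print('bar',rect(a,bar,25),cv2.boundingRect(bar))
for ct in big(cv2.inRange(h,(0,0,110),(180,70,255)),(230,155,430,195))[:4]:
    m=ct[:,0].mean(0); print('stud?',m,cv2.contourArea(ct),ray(a,*m,37),cv2.boundingRect(ct))
for ct in big(cv2.inRange(h,(0,130,80),(6,255,255))|cv2.inRange(h,(172,130,80),(180,255,255)),(215,200,310,240))[:1]: print('catch',rect(a,ct,39))
h=H(b)
print('plate',rect(b,big(cv2.inRange(h,(0,0,120),(180,60,255)),(220,150,400,250))[0],6))
print('lug',rect(b,big(cv2.inRange(h,(3,130,60),(18,255,255)),(290,160,350,250))[0],51))
A=cv2.resize(a['img'][95:245,200:450],None,fx=3,fy=3,interpolation=cv2.INTER_CUBIC);cv2.imwrite('pics/c2.png',A)
E
```

```text
fix (array([ 577. , -163.6]), array([148.5, 258.4]), np.float32(0.0045))
bar (array([ 576.4, -136.2]), array([130.9,  15.4]), np.float32(-0.0004)) (251, 168, 110, 14)
stud? [348.15789474 175.15789474] 34.5 [ 576.96393161 -186.2428001    37.        ] (345, 171, 7, 9)
stud? [261.73684211 175.36842105] 32.5 [576.76423113 -85.94561487  37.        ] (259, 172, 7, 8)
catch (array([524.2, -86.6]), array([53.4, 22.2]), np.float32(-0.3387))
plate (array([571.4, 163.7]), array([150.5,  80.4]), np.float32(-0.2537))
lug (array([566. , 158.8]), array([59.3, 68. ]), np.float32(1.3171))
```

View pics/c2.png

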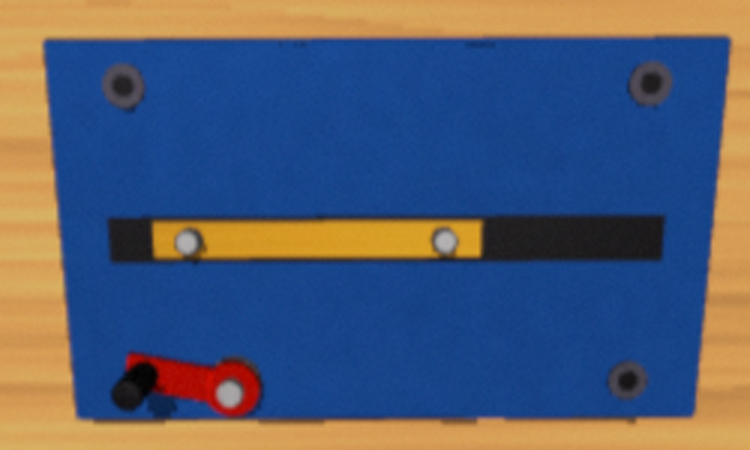

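Studs measure (577.0,-186.2) and (576.8,-85.9). They are 100.3 mm apart, which matches, with their middle at (576.9,-136.1). The catch is open. Now the grasp.

```bash
python3 - <<'E'
from h import *
o=[np.pi,0,-.2535]
robot.move_linear([571.2,163.8,70],o,speed=200)
print(robot.move_linear([571.2,163.8,20],speed=80,f_stop=8))
robot.move_gripper(0.0); print('w',robot.current_gripper_width()*93)
f0=robot.current_contact_force()
robot.move_linear([571.2,163.8,130],speed=120); robot.sleep(.2)
print('df',robot.current_contact_force()-f0, robot.current_ft_torque())
robot.move_linear([576.9,-140.5,130],[np.pi,0,.003],speed=200)
robot.sleep(.2)
c=cam('wrist','w3.png'); p=robot.current_tcp_pos(); print(p,robot.current_eef_rot(),robot.current_contact_force(),robot.current_t())
np.save('w3.npy',np.array([c],dtype=object),allow_pickle=True)
E
```

```text
False
w 11.78359537126053
df [ 0.32325384  0.99283425 -4.41089519] [ 0.01592888 -0.02367571  0.03219398]
[ 576.94712252 -139.84557047  130.02945998] [-3.14150722e+00  3.56075919e-05  3.90393868e-03] [-0.95394292 -0.05522842 -3.88318686] 9.3583
```

View pics/w3.png

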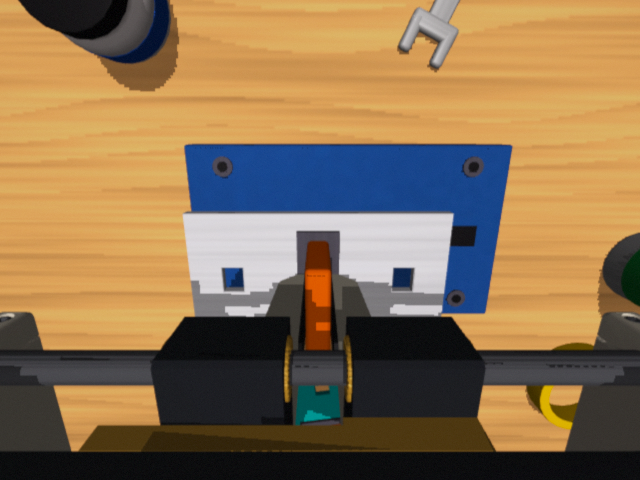

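The plate is held level. Its holes are at (233,279) and (402,279), just over the fixture. I'll check the held offset from those, then touch down about 5 mm short and slide.

```bash
python3 - <<'E'
from h import *
c=np.load('w3.npy',allow_pickle=True)[0]; im=c['img']
h=cv2.cvtColor(im,cv2.COLOR_BGR2HSV)
m=cv2.inRange(h,(0,0,0),(180,255,255))
pl=cv2.inRange(h,(0,0,90),(180,50,255))
P=[]
for x0 in (212,382):
    k=255-pl[258:300,x0:x0+42]
    cs,_=cv2.findContours(k,cv2.RETR_EXTERNAL,cv2.CHAIN_APPROX_NONE)
    b=cv2.boundingRect(max(cs,key=cv2.contourArea)); u,v=x0+b[0]+b[2]/2-.5,258+b[1]+b[3]/2-.5
    P.append(ray(c,u,v,116)); print(b,u,v,P[-1])
P=np.array(P); print('mid',P.mean(0),'d',P[0]-P[1], 'yaw',-np.arctan2((P[0]-P[1])[0],(P[0]-P[1])[1]))
e=np.flatnonzero(pl[230,150:500])[[0,-1]]+150; q=[ray(c,u,230,116) for u in e]; print('edge mid y',(q[0]+q[1])/2,q[0]-q[1])
v0=np.flatnonzero(pl[190:260,240])[0]+190; print('front edge-40',ray(c,240,v0-.5,116)[0]-40)
E
```

```text
(11, 10, 21, 22) 233.0 278.5 [576.83895863 -89.36684315 116.        ]
(10, 10, 22, 22) 402.5 278.5 [ 577.26054844 -189.74653569  116.        ]
mid [ 577.04975353 -139.55668942  116.        ] d [ -0.42158981 100.37969254   0.        ] yaw 0.004199926493476697
edge mid y [ 606.88221062 -139.57509354  116.        ] [ -0.65664658 150.66417876   0.        ]
front edge-40 577.3956233900459
```

```bash
python3 - <<'E'
from h import *
x=576.8; y=-142.0
robot.move_linear([x,y,64],[np.pi,0,.003],speed=120); robot.sleep(.2)
print('touch',robot.move_linear([x,y,53],speed=12,f_stop=4),robot.current_tcp_pos(),robot.current_contact_force())
z=robot.current_tcp_pos()[2]; zt=z
for i in range(20):
    y+=.8
    s=robot.move_linear([x,y,z],speed=12,f_stop=12)
    d=robot.move_linear([x,y,zt-3],speed=12,f_stop=4)
    p=robot.current_tcp_pos(); f=robot.current_contact_force(); z=p[2]+.3
    print(i,s,d,np.round(p,2),np.round(f,1),round(robot.current_t(),1))
    if p[2]<zt-2.2: break
    if np.abs(f).max()>25: print('high');break
E
```

```text
touch True [ 576.74870822 -141.99615128   56.79451999] [-0.39920967 -0.20023636  5.39581339]
0 False True [ 577.04 -141.24   56.73] [-0.4 -0.   4.8] 11.4
1 False True [ 576.72 -140.28   56.6 ] [-0.6  1.6  4.9] 11.9
2 False True [ 576.88 -139.64   56.39] [-1.2  0.3  4.7] 12.3
3 False True [ 576.01 -137.68   54.63] [ 1.2  1.2 -2.8] 12.8
4 False False [ 576.41 -137.53   53.34] [ 0.   2.4 -4. ] 13.3
```

```bash
python3 - <<'E'
from h import *
x,y=576.6,-137.2
robot.move_linear([x,y,53.3],speed=12,f_stop=8); print(robot.current_tcp_pos(),robot.current_contact_force())
s=robot.move_linear([x,y,43.5],speed=12,f_stop=6)
p=robot.current_tcp_pos(); print(s,p,robot.current_contact_force(),robot.current_eef_rot(),robot.current_t())
c=cam('wrist','w4.png')
E
```

```text
[ 576.62092004 -137.38507143   53.23120931] [-0.44606313  1.28888703 -3.9688067 ]
True [ 576.48893384 -137.15487871   45.10195548] [-1.01912172  0.28265655  4.79022437] [-3.13748229  0.00837154  0.00347059] 14.2167
```

View pics/w4.png

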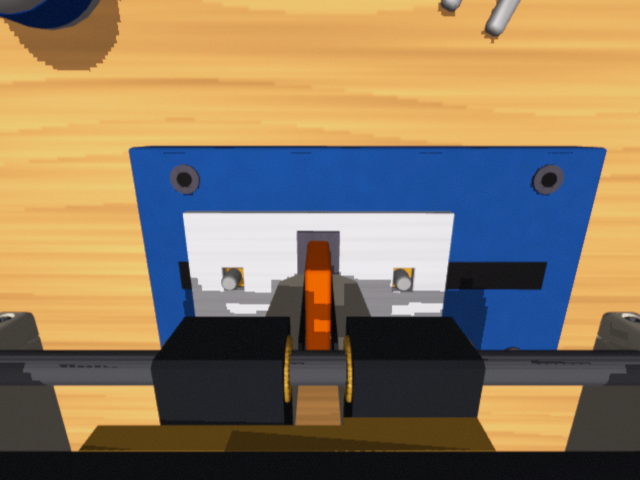

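Both studs stand in the holes and the height is 45.1, where about 45 is home. Release, then look at the seating and the catch.

```bash
python3 - <<'E'
from h import *
robot.move_gripper(0.45)
p=robot.current_tcp_pos()
robot.move_linear([p[0],p[1],120],[np.pi,0,.003],speed=120)
robot.move_gripper(0.0)
robot.move_linear([480,-110,200],speed=200); robot.sleep(.1)
c=cam('wrist','w5.png'); im=c['img']; h=cv2.cvtColor(im,cv2.COLOR_BGR2HSV)
print(robot.current_t(),robot.current_contact_force())
for n,P in dict(pivot=[518.8,-101.8,39],pin0=[518.8,-66.8,73],pin02=[518.8+7,-67.5,73]).items(): print(n,proj(c,P))
pl=cv2.inRange(h,(0,0,120),(180,50,255)); cs,_=cv2.findContours(cv2.morphologyEx(pl,cv2.MORPH_CLOSE,np.ones((3,3))),cv2.RETR_EXTERNAL,cv2.CHAIN_APPROX_NONE)
for ct in cs:
    if cv2.contourArea(ct)>5000:
        w=np.array([ray(c,u,v,31)[:2] for u,v in ct[:,0]],np.float32); print(cv2.minAreaRect(w))
np.save('w5.npy',np.array([c],dtype=object),allow_pickle=True)
E
```

```text
17.4833 [0.4166138  0.09273845 0.50762983]
pivot [309.50176772 180.95083438]
pin0 [268.86648251 185.86509558]
pin02 [269.3559799  177.85734458]
((576.4194946289062, -137.0923614501953), (79.8988037109375, 151.02342224121094), 0.20557501912117004)
```

View pics/w5.png

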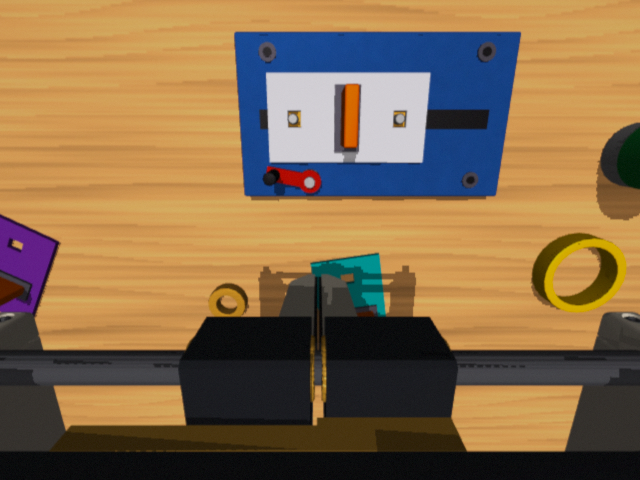

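The plate lies flush: at z=31 it measures 79.9x151. The catch is still at about 0.2, with the pin top at (270,177) and the pivot at (310,181). I'll push the pin round with closed fingers from behind it.

```bash
python3 - <<'E'
from h import *
pv=np.array([518.8,-101.8])
def pose(th,off):
    r=np.array([np.sin(th),np.cos(th)]); t=np.array([np.cos(th),-np.sin(th)])
    return [*(pv+35*r-off*t),47.],[np.pi,0,-th]
for th in (.2,.8,1.6): print(robot.inverse_kinematics(*pose(th,14)))
p,o=pose(.2,40); robot.move_ptp([p[0],p[1],110],o); robot.move_linear(p,speed=100,f_stop=8); robot.sleep(.1)
p,o=pose(.2,5); print(robot.move_linear(p,speed=30,f_stop=1.5))
p=robot.current_tcp_pos(); r=np.array([np.sin(.2),np.cos(.2)]);t=np.array([np.cos(.2),-np.sin(.2)])
off=float(-(p[:2]-pv)@t); print('off',off,robot.current_contact_force())
off=np.clip(off,10,18)
for th in np.arange(.3,1.61,.1):
    p,o=pose(th,off); s=robot.move_linear(p,o,speed=25,f_stop=10)
    f=robot.current_contact_force(); print(round(th,2),s,np.round(f,1),np.round(robot.current_tcp_pos(),1))
    if s: break
print(robot.current_t())
E
```

```text
[-3.42093199e-01  3.82409008e-01  1.83169944e+00 -4.44089210e-16
  9.27484207e-01  1.42870313e+00]
[-3.32748112e-01  4.15210829e-01  1.77679705e+00 -4.44089210e-16
  9.49584771e-01  2.03804821e+00]
[-3.57646898e-01  4.48893047e-01  1.71917459e+00 -4.44089210e-16
  9.73525019e-01  2.81314943e+00]
True
off 15.30184266902912 [0.34896769 0.48575421 0.80683518]
0.3 False [-1.2  0.5 -1.3] [513.9 -63.6  46.6]
0.4 False [-2.  -0.1 -1.6] [517.9 -63.5  46.7]
0.5 False [-1.5  0.4 -1.2] [522.  -63.7  46.9]
0.6 False [-0.7 -0.3 -1. ] [525.9 -64.3  47. ]
0.7 False [-1.3  0.7 -1.4] [529.7 -65.3  47.1]
0.8 False [-0.6  0.2 -0.8] [533.3 -66.5  47. ]
0.9 False [-0.9 -0.  -1.2] [536.8 -68.1  47.1]
1.0 False [-1.5  0.6  0.1] [540. -70.  47.]
1.1 False [-1.8  1.3  0. ] [543.1 -72.3  47. ]
1.2 False [-1.9  0.1 -0.7] [545.9 -74.9  47. ]
1.3 False [-0.9  0.1 -0.1] [548.5 -77.7  47. ]
1.4 False [-1.3  0.2 -0.1] [550.7 -80.8  47. ]
1.5 False [-1.   1.7  0.7] [552.6 -84.1  47. ]
1.6 False [-0.7  0.8 -0.4] [554.3 -87.6  47. ]
23.9
```

```bash
python3 - <<'E'
from h import *
p=robot.current_tcp_pos(); f0=robot.current_contact_force()
s=robot.move_linear([p[0]-.2,p[1]-8,47],speed=10,f_stop=7)
q=robot.current_tcp_pos(); print(s,q-p,robot.current_contact_force()-f0)
robot.move_linear([q[0],q[1]+20,47],speed=60); robot.move_linear([q[0],q[1]+20,130],speed=120)
robot.move_ptp([470,-110,200],[np.pi,0,.0]); robot.sleep(.2)
c=cam('wrist','w6.png'); t=cam('top','top6.png'); print(robot.current_t())
for n,P in dict(pivot=[518.8,-101.8,39],pin=[553.8,-101.8,73]).items(): print(n,proj(c,P))
A=cv2.resize(c['img'][20:220,200:560],(640,356)); B=cv2.resize(t['img'],(320,240)); cv2.imwrite('pics/f.png',np.vstack([A,np.hstack([B,B*0])]))
E
```

```text
True [-0.34220092 -0.08820205 -0.31087559] [ 0.25926441 -0.00699564  1.352994  ]
27.425
pivot [309.49420111 170.39930146]
pin [308.30599973 132.34901506]
```

View pics/f.png

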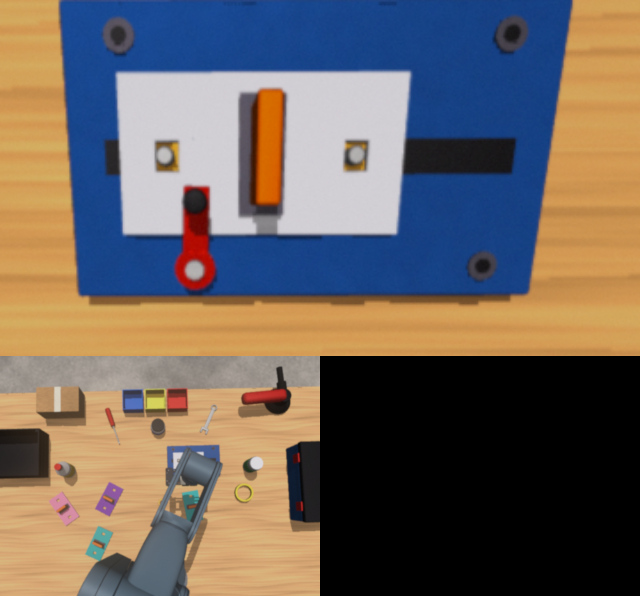

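The catch points along +x over the plate. The pin top is at px (309.7,132.4), against a predicted (308.3,132.3) for 1.57, so it is at or slightly past locked. Nothing else appears to have moved.

```bash
python3 -c "
from bench import robot
print(robot.current_contact_force()); print(robot.hand_in(), robot.current_t())"
```

```text
[-0.51166673  0.38241713  0.30823336]
the job is handed in; nothing more can be done
the job is handed in; nothing more can be done
```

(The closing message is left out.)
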